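# Pry a press-fit housing cover off its seat evenly

## Task

Loosen the press-fit cover of the instrument housing with the double-ended pry wedge: work it into the notches on the left and right sides by turns until both sides stand at least 7 mm above their seat, level within 3 mm, never letting one side get more than 6 mm ahead of the other. Touch the cover with the wedge only, do not shift the carton, tape roll, specimen cup or bottle, and finish by laying the wedge flat in the middle of the steel tool tray.

Things in the scene. Friction and masses are not known exactly. Their poses are not given: they have to be found in the camera images.
- housing: instrument housing bolted to the worktop. Grey lower half 100 mm (its x) x 120 mm (its y) on a 130 x 150 x 8 mm flange; origin at the centre of the flange's underside, z up. Rim 58 mm above the worktop; on it the hollow aluminium cover, 100 x 120 mm, top at 87 mm when seated. A pry notch is in the seam at the middle of the left (+y) and right (-y) side
- rim_left (a point): fixed lower edge of the left (+y) notch, 56 mm from the housing's centre, 58 mm above the worktop: the wedge's underside slides on it. The notch is 40 mm wide (along the housing's x) and 3 mm high; 4 mm bevels above and below widen its mouth in the outer face (60 mm from the centre) to 11 mm. Behind the 10 mm wall it is empty at seam height, so the wedge can go right in
- rim_right (a point): fixed lower edge of the right (-y) notch, 56 mm from the housing's centre; this notch is a mirror image of the left one
- lip_left (a point): lower edge of the cover in the left (+y) notch, above rim_left: 3 mm above it when fully seated, rising with the cover's left side. Height above the rim less 3 mm is how far this side is raised; at least 7 mm is wanted
- lip_right (a point): lower edge of the cover in the right (-y) notch, just above rim_right; same meaning for the right side
- left_lift (a joint): how far the cover's left side is raised, as an angle: height = 0.112 m x angle (7 mm is 0.0625 rad), range 0 to 0.1, starts at 0 to 0.008. Moves only when the left side is pried (about 6 to 8 N upward) and stays where it is left; guide dowels keep the cover from sliding sideways or coming off
- right_lift (a joint): the same for the right side, independent of the left
- cover_top (a point): centre of the cover's top face. Its z axis is the cover's normal: the cover's tilt is (difference between the two sides) / 0.112 m, so 6 mm is 0.0536 rad and 3 mm is 0.0268 rad
- pry_wedge: double-ended pry wedge, loose, 152 mm long (its x), 24 mm wide (its y), 0.14 kg; origin at the centre of its flat underside. Black grip block in the middle, 60 x 24 x 34 mm high; from each end of the block a steel wedge 46 mm long tapers from 13.5 mm thick to 2 mm at the tip: underside flat, upper face sloping 1 in 4. Both ends are alike
- wedge_center (a point): centre of the wedge's grip block, 17 mm above its underside, x along the wedge; grip it across the 24 mm width. Pushed level into a notch, underside on the rim, it begins to raise that side with its tip 4 mm past the rim edge, then 1 mm per 4 mm: 20 mm past gives about 4 mm, 36 mm about 8 mm; at 42 mm the block meets the wall
- tool_tray: flat open steel tray fixed on the worktop, 200 mm (its x) x 110 mm (its y), walls 4 mm thick and 18 mm high, floor 4 mm thick; origin at the centre of its underside
- carton: bystander: small printed carton 46 x 88 x 52 mm, origin at the centre of its underside
- tape: bystander: roll of brown paper tape standing on end, 36 mm across, 46 mm high, origin at its underside
- cup: bystander: specimen cup with screw lid, 62 mm across, 61 mm high, origin at its underside
- bottle: bystander: white plastic bottle 64 mm across, 131 mm high, origin at its underside

How it is judged:
On the way, in this order (a step that is already met when the one before it is completed fails the run):
1. one side of the cover has been raised by at least 2 mm with the wedge against it (value of joint any of left_lift, right_lift above 0.018 rad and contact force between pry_wedge and left_lift above 0.5 N), for 0.1 s.
2. both sides of the cover are raised by at least 2 mm (value of joint each of left_lift, right_lift above 0.018 rad), for 0.1 s.
3. both sides of the cover are raised by at least 7 mm (value of joint each of left_lift, right_lift above 0.0625 rad), for 0.1 s.
At the end, for the whole second after the job is handed in: both sides of the cover raised by at least 7 mm (0.0625 rad each), within 3 mm of each other (tilt under 0.0268 rad); the wedge lies flat (tilt under 0.1 rad) and at rest on the tray floor, its centre within 50 mm of the tray's along both tray axes and under 25 mm above its underside (all of step 3 and angle between cover_top's own z axis and vertical below 0.0268 rad and x of wedge_center in the frame of tool_tray between -0.05 and 0.05 m and y of wedge_center in the frame of tool_tray between -0.05 and 0.05 m and z of wedge_center in the frame of tool_tray below 0.025 m and angle between pry_wedge's own z axis and vertical below 0.1 rad and linear speed of pry_wedge below 0.02 m/s); the robot touches nothing.
It fails at once if one side of the cover gets more than 6 mm ahead of the other (tilt over 0.0536 rad) (angle between cover_top's own z axis and vertical above 0.0536 rad).
It fails at once if the gripper touches the cover (more than 2 N) (contact force between any of the fingers, the arm and left_lift above 2 N).
It fails at once if the carton, tape roll, specimen cup or bottle is moved by more than 30 mm (distance of any of carton, tape, cup, bottle from where it was at the start of the episode above 0.03 m).
It also fails if it takes over 72 s, if anything falls off the work surface, if the arm or the gripper's body presses on something with over 40 N, if the wrist force passes 120 N, or if a joint passes its speed limit or range.

## Robot

A 6-joint arm with a two-finger parallel gripper is mounted at the origin on a cart in front of the work surface, level with it; the furniture and walls round the work are solid. World frame = base frame: x ahead of the robot, y to its left, z up, the work surface at z = 0. Lengths are in m, angles in rad, forces in N, time in s.
With the tool pointing down it reaches from about 0.3 to 0.875 m from the base axis. Payload 6.4 kg.
Tool frame: the origin (TCP) lies between the finger pads; the fingertips stand 19 mm ahead of it and the grasp point (between the pads) is the TCP (ctrl.tips_ahead is the z of the fingertips in the tool frame, in m); z points along the fingers, y is the line along which they close (so a half turn about z gives the same grasp; the last joint's range is limited). The gripper opens to 85 mm and grips with 20 to 120 N. Pads are 22 mm wide; open, the fingers measure 114 mm over their backs; the gripper's body (76 mm by 85 mm) begins 54 mm behind the grasp point. The pads swing forward as they close: fully open they stand 13 mm farther back than shut.
Start: joints at [-1.478, 0.181, 1.607, -0, 1.354, -0.206], TCP at [0.169, -0.55, 0.25] pointing down, gripper open.
Joint ranges: [-2.99, 2.99], [-0.89, 2.07], [0.3, 2.58], [-1.14, 4.28], [0, 2.63], [-3.12, 3.12]. Speed limits (rad/s): [2.57, 2.57, 3.01, 3.14, 3.14, 3.14].

## Interface

Orientations are given as a unit quaternion [w, x, y, z].
In Python, from bench import readout, vision, ctrl gives the robot as it stands.
- The arm moves only by the tool play_rows, never from a script. Its arguments are lists of equal length, an entry for each row: "xyz": the shift along the tool's x, y, z in mm, a list of three; "rot": the turn, a rotation vector about the tool's x, y, z in rad, a list of three; "grip": the opening, from 0 (shut) to 1 (fully open). In form: {"xyz": [[x, y, z], ...], "rot": [[rx, ry, rz], ...], "grip": [grip, ...]}. A call has exactly 10 rows; each row is the pose to reach, as a shift and turn from the pose commanded when the call began, along the tool's axes at that moment; what a row does not reach only later rows make up. A row lasts 1/8 s, in which the tool goes at most 62.5 mm and 10.7 degrees, less where a joint would pass 70% of its speed; a pose out of reach is approached as far as the arm can. A call with a gripper value outside its range is refused whole. The fingers move at their own pace and stop on an object; the grip force is fixed at half the most. Time passes only in rows, so rows that repeat a pose let the fingers close, or fill a call up. It gives the time, the measured TCP pose, the force, the opening and the grip force at its end, in the units of the state.
- readout.get_obs(): the state, without advancing time (a new reading comes with each control period).
- vision.camera(name): name is "scene" or "top" or "wrist"; returns a dict with "color" (400x640x3 uint8, red, green, blue), "depth" (400x640 float32, m along the optical axis (not along the pixel's ray), 0 where there is no reading), "camera_matrix" (3x3 intrinsics, pixels), "k1" (the pictures are not rectified: a ray, as slopes to the right and down, at radius r is drawn at 1 + k1 r^2 times it, then the intrinsics apply), "extrinsics" (4x4, takes a point from camera to world coordinates); the wrist camera has in their place "hand_eye" (4x4, takes a point from camera to tool coordinates, whose origin is the TCP and whose axes are the flange's). Camera axes: x right, y down, z forward; pixel columns grow to the right and rows downward; lengths in m; the calibration is good to about 2 mm. A picture is of the moment at which its call begins: read the wrist's pose just before it.
- ctrl.hand_in(): hands the job in; it is judged then, once.
The state is a dict: "time_s": time; "q": joint angles; "dq": joint speeds; "joint_efforts": joint torques, N m; "eef_pos": TCP position; "eef_rot": TCP orientation; "wrist_force": force on the tool from outside, world axes, zero at the start; "torque": the same for the moment, N m; "opening": opening from 0.0 (shut) to 1.0 (fully open); "grasp_force": force on a finger pad.
Only numpy, scipy, OpenCV 4.12 (cv2) and the standard library are available. Lean on these libraries where they do the work, as an engineer would, in place of code of your own. Each camera call takes 0.05 s, during which the arm holds its last target. There are 200 camera calls.

## Working session

There is one attempt and no reset: what is moved stays moved. The work goes in short steps, Python scripts to look and compute and a tool call to move; the robot and the scene stay as the last step left them, time stands still between calls to the robot, and variables do not carry over. Pictures are saved under pics/ and viewed, at most 10 in all, crops included, and the job is handed in when it is done.

Besides the shell and the picture viewer there is one more tool, called after "Emit:" in YAML: its name, and indented under it one key for each argument. play_rows: Moves the arm, as the interface text tells. Its arguments: {"type":"object","properties":{"xyz":{"type":"array","items":{"type":"array","items":{"type":"number"}}},"rot":{"type":"array","items":{"type":"array","items":{"type":"number"}}},"grip":{"type":"array","items":{"type":"number"}}},"required":["xyz","rot","grip"]}

```bash
mkdir -p pics; ls; cat > h.py <<'E'
import numpy as np, cv2
from bench import readout, vision, ctrl
from scipy.spatial.transform import Rotation as R
def Tq(o):
    q=o["eef_rot"];T=np.eye(4);T[:3,:3]=R.from_quat([q[1],q[2],q[3],q[0]]).as_matrix();T[:3,3]=o["eef_pos"];return T
def cam(name):
    o=readout.get_obs();c=vision.camera(name)
    c["T"]=Tq(o)@c["hand_eye"] if name=="wrist" else np.array(c["extrinsics"]);return c
def cloud(c):
    K=np.array(c["camera_matrix"]);d=c["depth"];h,w=d.shape
    u,v=np.meshgrid(np.arange(w),np.arange(h))
    p=cv2.undistortPoints(np.stack([u,v],-1).reshape(-1,1,2).astype(float),K,np.array([c["k1"],0,0,0.])).reshape(h,w,2)
    P=np.dstack([p[...,0]*d,p[...,1]*d,d]);W=P@c["T"][:3,:3].T+c["T"][:3,3];W[d<=0]=np.nan;return W
E
python3 - <<'E'
from h import *
for n in("scene","top"):
    c=cam(n);cv2.imwrite(f"pics/{n}0.png",c["color"][...,::-1]);np.save(f"{n}0.npy",cloud(c))
    print(n,c["T"].round(3).tolist(),c["camera_matrix"],c["k1"])
print(readout.get_obs())
E
```

```text
pics
scene [[-0.87, -0.383, 0.31, 0.213], [-0.492, 0.655, -0.573, 0.474], [0.017, -0.651, -0.759, 0.83], [0.0, 0.0, 0.0, 1.0]] [[408.15617685   0.         322.31799017]
 [  0.         408.15617685 203.13489128]
 [  0.           0.           1.        ]] -0.0005586918380531341
top [[-0.028, -0.998, 0.055, 0.45], [-1.0, 0.028, -0.012, -0.095], [0.01, -0.055, -0.998, 1.199], [0.0, 0.0, 0.0, 1.0]] [[374.6225265    0.         318.08263593]
 [  0.         374.6225265  201.38465496]
 [  0.           0.           1.        ]] -0.0525578901257238
{'time_s': 0.1, 'q': array([-1.47828269e+00,  1.81487250e-01,  1.60790754e+00,  3.13865992e-05,
        1.35381389e+00, -2.06277719e-01]), 'dq': array([ 6.39096572e-05, -1.35258773e-03, -1.45420889e-03, -2.30227996e-03,
       -1.72732419e-03, -3.75301495e-04]), 'joint_efforts': array([-7.07542640e-04, -4.45881557e+01, -3.52240849e+01, -3.70695616e-04,
        4.07099389e-03, -1.36144783e-05]), 'eef_pos': array([ 0.16925364, -0.54903355,  0.24946292]), 'eef_rot': array([-8.05834854e-04,  9.88861388e-01,  1.48837165e-01,  6.12344361e-05]), 'wrist_force': array([0.86023116, 0.07149665, 0.32612796]), 'torque': array([ 0.00727485, -0.06347999, -0.06679257]), 'grasp_force': 0.0, 'opening': 0.9981841272014935}
```

View pics/top0.png

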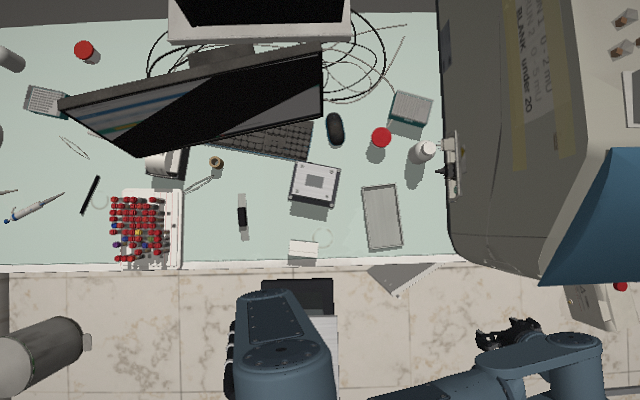

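View pics/scene0.png

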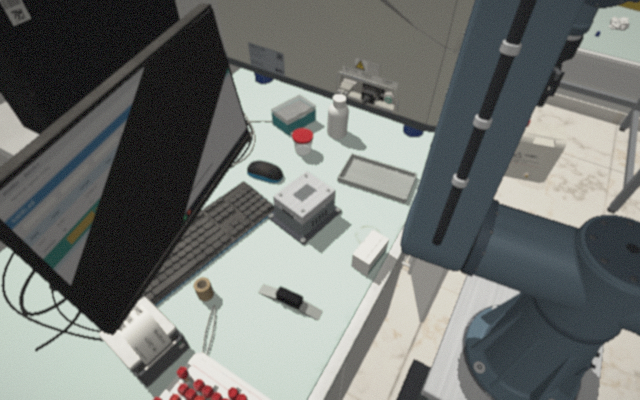

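Top view: wedge (242,215), housing (315,185), tray (382,217), tape (216,162), carton (303,250), cup (381,137), bottle (425,150). Scene view shows the wedge at (290,298), housing at (305,205) with one notched side facing it.

```bash
python3 - <<'E'
from h import *
W=np.load("top0.npy")
def box(name,u0,u1,v0,v1,z0,z1):
    P=W[v0:v1,u0:u1].reshape(-1,3);P=P[(P[:,2]>z0)&(P[:,2]<z1)]
    r=cv2.minAreaRect((P[:,:2]*1000).astype(np.float32))
    print(name,len(P),"rect",np.round(r[0],1),np.round(r[1],1),round(r[2],1),"mean",P.mean(0).round(4),"z",np.percentile(P[:,2],[5,50,95]).round(4))
box("table",250,280,230,240,-1,1)
box("housing top",280,350,150,225,.078,.11)
box("flange",280,350,150,225,.005,.011)
box("wedge",230,256,185,245,.005,.06)
box("wedgeblk",230,256,185,245,.025,.06)
box("tray",350,415,175,260,.012,.03)
box("tape",205,228,150,172,.03,.06)
box("carton",280,330,235,270,.03,.08)
box("cup",365,400,120,155,.03,.08)
box("bottle",405,445,135,170,.09,.16)
S=np.load("scene0.npy")
W=S
box("S housing top",260,350,160,250,.080,.11)
box("S wedge",255,330,275,325,.006,.06)
box("S wedgeblk",255,330,275,325,.025,.06)
box("S tray",330,425,150,210,.012,.03)
E
```

```text
table 298 rect [415.1  65. ] [93.4 28.9] 88.4 mean [ 4.151e-01  6.480e-02 -3.000e-04] z [-0.0042 -0.0003  0.0036]
housing top 1346 rect [572.9 -98.9] [119.8 100.2] 77.5 mean [ 0.5724 -0.0987  0.0873] z [0.0837 0.0873 0.0909]
flange 461 rect [568.5 -99. ] [217.9 227. ] 89.5 mean [ 0.5681 -0.0901  0.0078] z [0.0054 0.0078 0.0105]
wedge 347 rect [479.6 135.2] [191.7  65.5] 6.9 mean [0.4746 0.1305 0.0199] z [0.0054 0.0139 0.036 ]
wedgeblk 153 rect [473.9 131.3] [59.8 25. ] 3.6 mean [0.4738 0.1303 0.0328] z [0.0281 0.0333 0.0373]
tray 277 rect [ 464.2 -311.2] [201.  109.7] 4.7 mean [ 0.463  -0.3126  0.0176] z [0.0134 0.0177 0.0212]
tape 91 rect [647.1 210.5] [35.3 35.3] 53.3 mean [0.6467 0.2096 0.0437] z [0.0326 0.0446 0.048 ]
carton 452 rect [370.2 -59.8] [88.  46.8] 83.3 mean [ 0.3709 -0.0598  0.0517] z [0.048  0.0519 0.0557]
cup 330 rect [ 707.5 -306.6] [60.  62.4] 89.0 mean [ 0.7074 -0.3065  0.0606] z [0.0566 0.0608 0.0645]
bottle 409 rect [ 640.7 -440.5] [77.7 93.2] 86.7 mean [ 0.6543 -0.4364  0.1164] z [0.0927 0.1265 0.1345]
S housing top 1526 rect [572.3 -95.5] [122.2 103.5] 77.8 mean [ 0.5699 -0.0919  0.0852] z [0.0826 0.0853 0.0876]
S wedge 585 rect [469.6 134.2] [121.9  26.2] 3.6 mean [0.4678 0.1365 0.0211] z [0.0068 0.0234 0.0333]
S wedgeblk 282 rect [472.1 134.7] [60.2 23.8] 3.8 mean [0.4714 0.1356 0.0313] z [0.0275 0.0316 0.034 ]
S tray 347 rect [ 456.1 -251.3] [201.4 233.2] 7.2 mean [ 0.4635 -0.2992  0.0154] z [0.0124 0.0149 0.0186]
```

```bash
cat >> h.py <<'E'
def mv(x,y,z,yawdeg,o=None):
    T=Tq(o or readout.get_obs());a=np.radians(yawdeg);c,s=np.cos(a),np.sin(a)
    G=np.array([[c,s,0],[s,-c,0],[0,0,-1.]])
    D=T[:3,:3].T@(np.array([x,y,z])-T[:3,3])*1000
    return D.round(1).tolist(),R.from_matrix(T[:3,:3].T@G).as_rotvec().round(4).tolist()
E
python3 - <<'E'
from h import *
print(mv(.473,.132,.22,3.7))
for n in("scene0","top0"):
    W=np.load(n+".npy").reshape(-1,3);P=W[(W[:,2]>.14)&(W[:,2]<.8)&(W[:,0]>.35)&(W[:,0]<.95)&(abs(W[:,1])<.55)]
    for y in np.arange(-.5,.5,.1):
        Q=P[abs(P[:,1]-y)<.05]
        if len(Q)>20: print(n,round(y,2),len(Q),np.percentile(Q[:,0],[1,50]).round(3),np.percentile(Q[:,2],[1,99]).round(3))
E
```

```text
([490.7, -561.4, 30.5], [-0.0016, -0.0002, 0.2342])
scene0 -0.5 16617 [0.377 0.583] [0.143 0.428]
scene0 -0.2 193 [0.942 0.944] [0.39  0.442]
scene0 -0.1 4545 [0.732 0.768] [0.175 0.484]
scene0 -0.0 8552 [0.713 0.755] [0.176 0.502]
scene0 0.1 12700 [0.694 0.744] [0.178 0.538]
scene0 0.2 12795 [0.673 0.714] [0.176 0.538]
scene0 0.3 12463 [0.651 0.687] [0.175 0.485]
scene0 0.4 8688 [0.641 0.671] [0.174 0.484]
top0 -0.5 40458 [0.359 0.608] [0.154 0.677]
top0 -0.2 622 [0.909 0.939] [0.27  0.397]
top0 -0.1 4261 [0.734 0.782] [0.181 0.487]
top0 -0.0 5310 [0.715 0.76 ] [0.18  0.487]
top0 0.1 5310 [0.696 0.742] [0.181 0.487]
top0 0.2 4750 [0.676 0.719] [0.18  0.487]
top0 0.3 3491 [0.654 0.692] [0.177 0.487]
top0 0.4 1764 [0.643 0.678] [0.177 0.487]
```

Emit:
play_rows:
  xyz:
    - [38,-43,2]
    - [77,-87,5]
    - [115,-130,7]
    - [153,-173,9]
    - [192,-217,12]
    - [230,-260,14]
    - [268,-303,17]
    - [307,-347,19]
    - [345,-390,21]
    - [383,-433,24]
  rot:
    - [0,0,0.02]
    - [0,0,0.04]
    - [0,0,0.07]
    - [0,0,0.1]
    - [0,0,0.12]
    - [0,0,0.14]
    - [0,0,0.17]
    - [0,0,0.19]
    - [0,0,0.21]
    - [0,0,0.23]
  grip: [1,1,1,1,1,1,1,1,1,1]

```text
time_s: 1.35
eef_pos: [0.4082, -0.0211, 0.2263]
eef_rot: [0.0, 0.999, 0.034, 0.0]
wrist_force: [0.2, -0.6, -0.0]
opening: 1.001
grasp_force: 0.0
```

```bash
python3 - <<'E'
from h import *
o=readout.get_obs();print(o["eef_pos"],o["q"]);print(mv(.473,.132,.22,3.7))
print(np.array(vision.camera("wrist")["hand_eye"]).round(3).tolist())
E
```

```text
[ 0.40824177 -0.02108103  0.22633184] [-3.43790491e-01 -1.90156538e-01  2.02637855e+00 -1.59734662e-04
  1.30460518e+00  1.15884095e+00]
([75.0, -148.3, 6.3], [0.0004, -0.0006, 0.0036])
[[0.0, -0.962, -0.274, 0.07], [1.0, 0.0, -0.0, -0.001], [0.0, -0.274, 0.962, -0.123], [0.0, 0.0, 0.0, 1.0]]
```

Emit:
play_rows:
  xyz:
    - [20,-38,2]
    - [40,-75,3]
    - [58,-113,5]
    - [75,-148,6]
    - [75,-148,6]
    - [75,-148,6]
    - [75,-148,6]
    - [75,-148,6]
    - [75,-148,6]
    - [75,-148,6]
  rot:
    - [0,0,0]
    - [0,0,0]
    - [0,0,0]
    - [0,0,0]
    - [0,0,0]
    - [0,0,0]
    - [0,0,0]
    - [0,0,0]
    - [0,0,0]
    - [0,0,0]
  grip: [1,1,1,1,1,1,1,1,1,1]

```text
time_s: 2.65
eef_pos: [0.4725, 0.1296, 0.2204]
eef_rot: [0.0, 0.999, 0.034, 0.0]
wrist_force: [-0.8, -0.5, 0.5]
opening: 1.0
grasp_force: 0.0
```

```bash
python3 - <<'E'
from h import *
c=cam("wrist");W=cloud(c);cv2.imwrite("pics/w1.png",c["color"][...,::-1])
o=readout.get_obs();print(o["eef_pos"],o["q"])
Q=W.reshape(-1,3)
for z0,z1 in((.004,.06),(.027,.06)):
    P=Q[(Q[:,2]>z0)&(Q[:,2]<z1)&(abs(Q[:,0]-.473)<.1)&(abs(Q[:,1]-.132)<.03)]
    r=cv2.minAreaRect((P[:,:2]*1000).astype(np.float32));print(len(P),r,P.mean(0),np.percentile(P[:,2],[5,50,95]))
P=Q[(abs(Q[:,2])<.01)];print(P.mean(0))
E
```

```text
[0.47251664 0.12963177 0.22035347] [ 2.49646129e-02  1.84745637e-02  1.84706402e+00 -1.25133057e-05
  1.27594035e+00  1.52730683e+00]
3049 ((477.048828125, 132.44068908691406), (145.03280639648438, 24.789737701416016), 3.999659776687622) [0.48102467 0.13271171 0.02072985] [0.00491815 0.02450237 0.03428452]
1515 ((475.0765380859375, 132.52825927734375), (58.83595657348633, 24.456905364990234), 4.382951259613037) [0.47648936 0.13239847 0.03282415] [0.02954208 0.03313207 0.0345816 ]
[ 4.88271263e-01  9.98106636e-02 -1.46689488e-04]
```

View pics/w1.png

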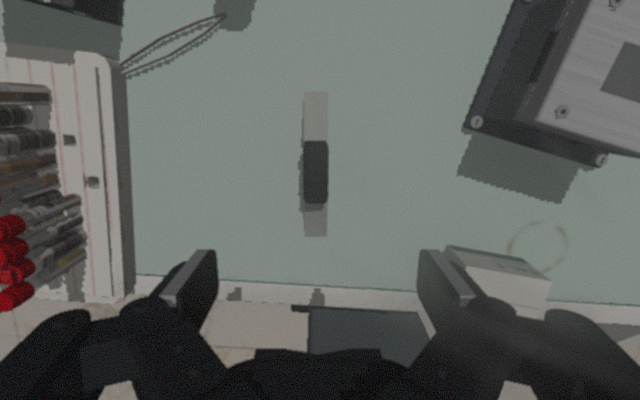

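```bash
python3 - <<'E'
from h import *
o=readout.get_obs();print(o["eef_pos"]);print(mv(.4742,.1325,.024,4))
E
```

```text
[0.47251664 0.12963177 0.22035347]
([1.9, -2.7, 196.4], [0.0, -0.0001, -0.0014])
```

Emit:
play_rows:
  xyz:
    - [2,-3,45]
    - [2,-3,90]
    - [2,-3,135]
    - [2,-3,170]
    - [2,-3,190]
    - [2,-3,196]
    - [2,-3,196]
    - [2,-3,196]
    - [2,-3,196]
    - [2,-3,196]
  rot:
    - [0,0,0]
    - [0,0,0]
    - [0,0,0]
    - [0,0,0]
    - [0,0,0]
    - [0,0,0]
    - [0,0,0]
    - [0,0,0]
    - [0,0,0]
    - [0,0,0]
  grip: [1,1,1,1,1,1,1,0.5,0,0]

```text
time_s: 3.95
eef_pos: [0.4747, 0.133, 0.0249]
eef_rot: [-0.0, 0.999, 0.034, 0.001]
wrist_force: [-0.9, -0.9, -0.0]
opening: 0.379
grasp_force: 0.0
```

Emit:
play_rows:
  xyz:
    - [0,0,0]
    - [0,0,0]
    - [0,0,0]
    - [0,0,0]
    - [0,0,-15]
    - [0,0,-60]
    - [0,0,-100]
    - [0,0,-130]
    - [0,0,-130]
    - [0,0,-130]
  rot:
    - [0,0,0]
    - [0,0,0]
    - [0,0,0]
    - [0,0,0]
    - [0,0,0]
    - [0,0,0]
    - [0,0,0]
    - [0,0,0]
    - [0,0,0]
    - [0,0,0]
  grip: [0,0,0,0,0,0,0,0,0,0]

```text
time_s: 5.2
eef_pos: [0.4735, 0.133, 0.1535]
eef_rot: [-0.0, 0.999, 0.034, -0.001]
wrist_force: [-0.5, 0.3, -2.0]
opening: 0.269
grasp_force: 59.5
```

```bash
python3 - <<'E'
from h import *
c=cam("wrist");W=cloud(c);cv2.imwrite("pics/w2.png",c["color"][...,::-1])
o=readout.get_obs();print(o["eef_pos"],o["q"],o["opening"],o["grasp_force"])
T=Tq(o);L=(W-T[:3,3])@T[:3,:3]
Q=L.reshape(-1,3)*1000
P=Q[(abs(Q[:,1])<16)&(abs(Q[:,0])<100)&(Q[:,2]<60)&(Q[:,2]>-20)]
for x in range(10,100,6):
    q=P[abs(P[:,0]-x)<3]
    if len(q)>5:print(x,len(q),np.percentile(q[:,2],[5,50,95]).round(1),np.percentile(q[:,1],[2,98]).round(1))
print(P[P[:,2]<35][:,0].max())
print(mv(.57+.216*.17,-.098+.976*.17,.17,77.5))
E
```

```text
[0.4731155  0.1329268  0.15298211] [3.18148247e-02 1.10838778e-01 1.89885750e+00 3.67440484e-05
 1.13445914e+00 1.53382567e+00] 0.26838260525582663 59.525819420814514
10 1888 [-18.8  -9.1   6. ] [-15.7  15.6]
16 901 [-10.   -8.9  -6. ] [-12.   10.6]
22 962 [-10.1  -8.9  -5.9] [-12.3  10.8]
28 1787 [-9.2 -5.  11.7] [-11.7  10.2]
34 853 [11.  12.2 13.6] [-12.3  10.8]
40 857 [12.4 13.7 15. ] [-12.3  10.8]
46 863 [14.  15.2 16.4] [-12.3  10.8]
52 863 [15.5 16.8 18. ] [-12.3  10.8]
58 854 [17.  18.2 19.5] [-12.3  10.7]
64 850 [18.3 19.7 21. ] [-12.3  10.7]
70 885 [19.8 21.2 22.5] [-12.3  10.7]
76 433 [21.4 22.4 23.5] [-12.2  10.7]
75.84622313857459
([128.8, 74.0, -17.4], [-0.0018, 0.0021, -1.2839])
```

View pics/w2.png

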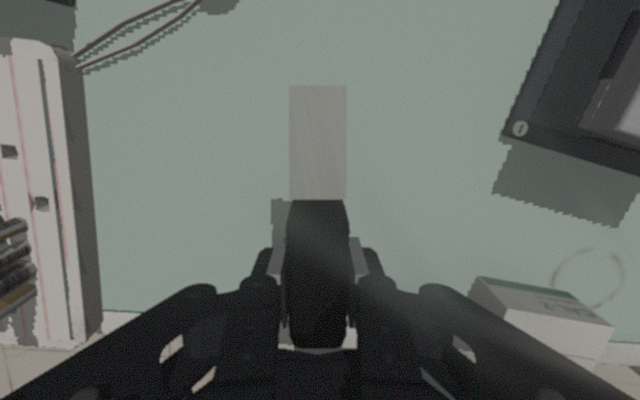

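```bash
cat >> h.py <<'E'
C=np.array([.573,-.0972]);u=np.array([np.cos(np.radians(77.6)),np.sin(np.radians(77.6))])
def hs(s,z,lat=0):
    p=C+u*s/1000;return mv(p[0],p[1],z,77.6)
E
python3 - <<'E'
from h import *
print(hs(165,.17))
E
```

```text
([130.2, 78.1, -17.4], [-0.0018, 0.0021, -1.2856])
```

Emit:
play_rows:
  xyz:
    - [18,11,-8]
    - [36,22,-17]
    - [56,33,-17]
    - [74,45,-17]
    - [93,56,-17]
    - [112,67,-17]
    - [130,78,-17]
    - [130,78,-17]
    - [130,78,-17]
    - [130,78,-17]
  rot:
    - [0,0,-0.18]
    - [0,0,-0.36]
    - [0,0,-0.54]
    - [0,0,-0.72]
    - [0,0,-0.9]
    - [0,0,-1.08]
    - [-0.002,0.002,-1.25]
    - [-0.002,0.002,-1.286]
    - [-0.002,0.002,-1.286]
    - [-0.002,0.002,-1.286]
  grip: [0,0,0,0,0,0,0,0,0,0]

```text
time_s: 6.5
eef_pos: [0.6084, 0.0646, 0.1707]
eef_rot: [0.0, 0.78, 0.626, 0.001]
wrist_force: [-0.1, -0.3, -1.5]
opening: 0.272
grasp_force: 59.5
```

```bash
python3 - <<'E'
from h import *
o=readout.get_obs();print(o["eef_pos"],o["q"]);print(hs(150,.0833))
for n in("scene","top"):
    c=cam(n);W=cloud(c);np.save(n+"1.npy",W)
    if n=="scene":cv2.imwrite("pics/s1.png",cv2.resize(c["color"][130:330,220:420,::-1],(600,600),interpolation=cv2.INTER_CUBIC))
E
```

```text
[0.60840301 0.06460234 0.17072956] [-8.80384860e-02  3.38765177e-01  1.58055292e+00  1.62779326e-04
  1.22102661e+00  1.29178908e-01]
([-15.7, 0.1, 87.4], [0.0012, -0.0003, -0.0009])
```

View pics/s1.png

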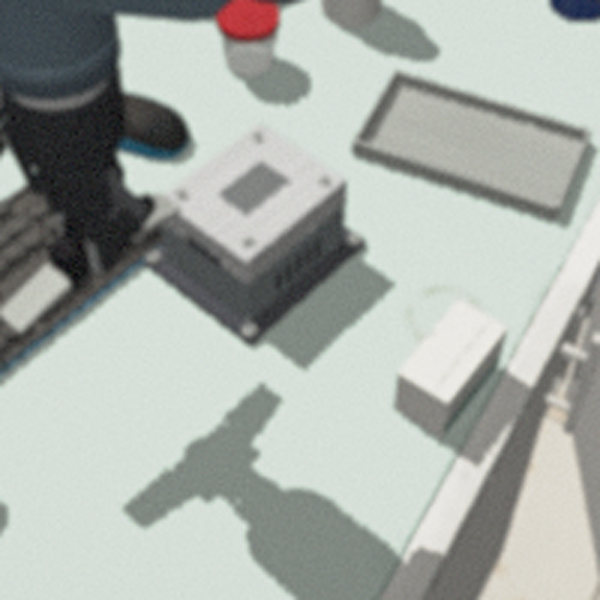

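Gripper stands left of the housing (crop 110,200) with the wedge aimed at its left notch (205,245); now descend.

Emit:
play_rows:
  xyz:
    - [0,0,25]
    - [-5,0,50]
    - [-10,0,70]
    - [-14,0,82]
    - [-16,0,87]
    - [-16,0,87.4]
    - [-16,0,87.4]
    - [-16,0,87.4]
    - [-16,0,87.4]
    - [-16,0,87.4]
  rot:
    - [0,0,0]
    - [0,0,0]
    - [0,0,0]
    - [0,0,0]
    - [0,0,0]
    - [0,0,0]
    - [0,0,0]
    - [0,0,0]
    - [0,0,0]
    - [0,0,0]
  grip: [0,0,0,0,0,0,0,0,0,0]

```text
time_s: 7.85
eef_pos: [0.6062, 0.0485, 0.0841]
eef_rot: [0.001, 0.779, 0.627, 0.001]
wrist_force: [-0.4, 0.2, -1.9]
opening: 0.272
grasp_force: 59.5
```

```bash
python3 - <<'E'
from h import *
o=readout.get_obs();print(o["eef_pos"],o["wrist_force"]);print(hs(110,.0833), hs(128,.0833))
E
```

```text
[0.60622955 0.04849782 0.08409026] [-0.36287793  0.17006608 -1.88025016]
([-39.4, -1.2, 0.8], [0.0029, -0.0004, 0.0005]) ([-21.4, -1.2, 0.8], [0.0029, -0.0004, 0.0005])
```

Emit:
play_rows:
  xyz:
    - [0,-1,0.8]
    - [-4,-1,0.8]
    - [-8,-1,0.8]
    - [-12,-1,0.8]
    - [-15,-1,0.8]
    - [-18,-1,0.8]
    - [-21,-1,0.8]
    - [-24,-1,0.8]
    - [-26,-1,0.8]
    - [-26,-1,0.8]
  rot:
    - [0.003,0,0]
    - [0.003,0,0]
    - [0.003,0,0]
    - [0.003,0,0]
    - [0.003,0,0]
    - [0.003,0,0]
    - [0.003,0,0]
    - [0.003,0,0]
    - [0.003,0,0]
    - [0.003,0,0]
  grip: [0,0,0,0,0,0,0,0,0,0]

```text
time_s: 9.1
eef_pos: [0.5998, 0.0246, 0.0832]
eef_rot: [-0.001, 0.779, 0.627, 0.001]
wrist_force: [0.9, 5.5, -1.9]
opening: 0.268
grasp_force: 59.5
```

```bash
python3 - <<'E'
from h import *
o=readout.get_obs();print(o["eef_pos"],o["wrist_force"],o["torque"]);print(hs(110,.0833))
print((o["eef_pos"][:2]-C)@u*1000)
E
```

```text
[0.59983118 0.02455234 0.08316716] [ 0.89784896  5.49611171 -1.91652609] [ 1.00026743 -0.23163797 -0.0094515 ]
([-14.7, -0.1, -0.2], [-0.0001, -0.0027, 0.0003])
124.67374196777452
```

Emit:
play_rows:
  xyz:
    - [-3,0,0]
    - [-5,0,0]
    - [-7,0,0]
    - [-9,0,0]
    - [-11,0,0]
    - [-12,0,0]
    - [-13,0,0]
    - [-14,0,0]
    - [-14,0,0]
    - [-14,0,0]
  rot:
    - [0,0,0]
    - [0,0,0]
    - [0,0,0]
    - [0,0,0]
    - [0,0,0]
    - [0,0,0]
    - [0,0,0]
    - [0,0,0]
    - [0,0,0]
    - [0,0,0]
  grip: [0,0,0,0,0,0,0,0,0,0]

```text
time_s: 10.35
eef_pos: [0.5971, 0.0125, 0.0833]
eef_rot: [-0.001, 0.779, 0.627, 0.002]
wrist_force: [2.5, 11.3, -0.9]
opening: 0.273
grasp_force: 59.6
```

```bash
cat >> h.py <<'E'
def lift():
    # cover top height by side, fit of plane over top face, several frames
    out=[]
    for n in("top","scene"):
        r=[]
        for k in range(3):
            W=cloud(cam(n)).reshape(-1,3);s=(W[:,:2]-C)@u*1000;t=(W[:,:2]-C)@np.array([u[1],-u[0]])*1000
            m=(abs(s)<54)&(abs(t)<44)&(W[:,2]>.075)&(W[:,2]<.115)&((abs(s)>22)|(abs(t)>22))
            A=np.c_[s[m],t[m],np.ones(m.sum())];z=W[m,2]*1000
            for _ in range(3):
                f=np.linalg.lstsq(A,z,rcond=None)[0];g=abs(z-A@f)<6;A,z=A[g],z[g]
            r.append([f[2]+56*f[0],f[2]-56*f[0],len(z)])
        out.append((n,np.mean(r,0).round(2).tolist()))
    return out
E
python3 - <<'E'
from h import *
o=readout.get_obs();print(o["eef_pos"],o["wrist_force"],o["torque"])
print((o["eef_pos"][:2]-C)@u*1000)
print(lift())
for n in("top","scene"):
  for k in(0,1):
    W=np.load(f"{n}{k}.npy").reshape(-1,3);s=(W[:,:2]-C)@u*1000;t=(W[:,:2]-C)@np.array([u[1],-u[0]])*1000
    m=(abs(s)<54)&(abs(t)<44)&(W[:,2]>.075)&(W[:,2]<.115)&((abs(s)>22)|(abs(t)>22))
    A=np.c_[s[m],t[m],np.ones(m.sum())];f=np.linalg.lstsq(A,W[m,2]*1000,rcond=None)[0];print(n,k,f[2]+56*f[0],f[2]-56*f[0],m.sum())
E
```

```text
[0.59711352 0.01247802 0.08333006] [ 2.51600105 11.30770136 -0.854161  ] [ 1.98862754 -0.49261666  0.06193831]
112.2975033266175
[('top', [90.43, 87.35, 845.0]), ('scene', [88.46, 85.22, 869.67])]
top 0 87.35581961348218 87.21599730162966 849
top 1 87.40254991109559 87.08655196745922 849
scene 0 85.61871369862276 85.06458487215274 929
scene 1 85.63275751474198 85.10270249326415 925
```

Emit:
play_rows:
  xyz:
    - [4,0,0]
    - [12,0,0]
    - [20,0,0]
    - [30,0,0]
    - [42,0,0]
    - [42,0,-15]
    - [42,0,-45]
    - [42,0,-75]
    - [42,0,-75]
    - [42,0,-75]
  rot:
    - [0,0,0]
    - [0,0,0]
    - [0,0,0]
    - [0,0,0]
    - [0,0,0]
    - [0,0,0]
    - [0,0,0]
    - [0,0,0]
    - [0,0,0]
    - [0,0,0]
  grip: [0,0,0,0,0,0,0,0,0,0]

```text
time_s: 11.9
eef_pos: [0.6052, 0.0505, 0.1577]
eef_rot: [-0.0, 0.779, 0.627, -0.0]
wrist_force: [-1.0, 0.5, -2.0]
opening: 0.272
grasp_force: 59.5
```

```bash
python3 - <<'E'
from h import *
print(lift());print(readout.get_obs()["eef_pos"]);print(hs(-158,.16))
W=cloud(cam("scene"))
E
```

```text
[('top', [90.42, 87.28, 846.0]), ('scene', [88.53, 85.17, 903.33])]
[0.60511008 0.05060394 0.1570805 ]
([-309.3, 0.3, -3.0], [-0.0021, -0.0002, 0.0004])
```

Emit:
play_rows:
  xyz:
    - [-30,0,-3]
    - [-70,0,-3]
    - [-115,0,-3]
    - [-160,0,-3]
    - [-205,0,-3]
    - [-250,0,-3]
    - [-285,0,-3]
    - [-309,0,-3]
    - [-309,0,-3]
    - [-309,0,-3]
  rot:
    - [0,0,0]
    - [0,0,0]
    - [0,0,0]
    - [0,0,0]
    - [0,0,0]
    - [0,0,0]
    - [0,0,0]
    - [-0.002,0,0]
    - [-0.002,0,0]
    - [-0.002,0,0]
  grip: [0,0,0,0,0,0,0,0,0,0]

```text
time_s: 13.5
eef_pos: [0.5393, -0.2506, 0.1607]
eef_rot: [0.0, 0.779, 0.627, 0.001]
wrist_force: [0.0, 0.5, -1.5]
opening: 0.272
grasp_force: 59.5
```

```bash
python3 - <<'E'
from h import *
c=cam("wrist");W=cloud(c);o=readout.get_obs();print(o["eef_pos"])
T=Tq(o);Q=((W-T[:3,3])@T[:3,:3]).reshape(-1,3)*1000
P=Q[(abs(Q[:,1])<16)&(abs(Q[:,0])<100)&(Q[:,2]<35)&(Q[:,2]>-20)]
for x in range(16,84,6):
    q=P[abs(P[:,0]-x)<3]
    if len(q)>5:print(x,len(q),np.percentile(q[:,2],[5,50,95]).round(1),np.percentile(q[:,1],[2,98]).round(1))
print(P[:,0].max());print(hs(-152,.0832))
E
```

```text
[ 0.53947319 -0.25030698  0.16071844]
16 918 [-9.4 -8.2 -5.5] [-11.   11.5]
22 943 [-9.4 -8.2 -5. ] [-11.3  11.8]
28 1785 [-8.5 -3.9 12.4] [-10.7  11.3]
34 854 [11.7 13.  14.3] [-11.3  11.8]
40 851 [13.3 14.5 15.8] [-11.3  11.8]
46 850 [14.7 16.  17.3] [-11.3  11.8]
52 851 [16.3 17.5 18.7] [-11.3  11.8]
58 866 [17.8 19.  20.3] [-11.3  11.8]
64 867 [19.2 20.5 21.8] [-11.2  11.8]
70 867 [20.7 22.  23.2] [-11.2  11.8]
76 405 [22.1 23.1 24.3] [-11.2  11.7]
75.60484636403154
([4.7, -0.2, 77.5], [0.0011, -0.0009, 0.0011])
```

Emit:
play_rows:
  xyz:
    - [4,0,25]
    - [4,0,50]
    - [4,0,68]
    - [5,0,75]
    - [5,0,77]
    - [5,0,77]
    - [5,0,77]
    - [5,0,77]
    - [5,0,77]
    - [5,0,77]
  rot:
    - [0,0,0]
    - [0,0,0]
    - [0,0,0]
    - [0,0,0]
    - [0,0,0]
    - [0,0,0]
    - [0,0,0]
    - [0,0,0]
    - [0,0,0]
    - [0,0,0]
  grip: [0,0,0,0,0,0,0,0,0,0]

```text
time_s: 14.8
eef_pos: [0.5406, -0.2464, 0.084]
eef_rot: [0.001, 0.779, 0.627, 0.001]
wrist_force: [-0.3, -0.8, -1.7]
opening: 0.269
grasp_force: 59.5
```

```bash
python3 - <<'E'
from h import *
o=readout.get_obs();print(o["eef_pos"],o["wrist_force"]);print(hs(-112,.0836))
E
```

```text
[ 0.54058401 -0.24641163  0.08404742] [-0.26690516 -0.76907851 -1.68685087]
([40.7, -0.4, 0.5], [0.0017, -0.0003, 0.0004])
```

Emit:
play_rows:
  xyz:
    - [3,0,0.5]
    - [8,0,0.5]
    - [12,0,0.5]
    - [16,0,0.5]
    - [19,0,0.5]
    - [22,0,0.5]
    - [25,0,0.5]
    - [28,0,0.5]
    - [30,0,0.5]
    - [30,0,0.5]
  rot:
    - [0.002,0,0]
    - [0.002,0,0]
    - [0.002,0,0]
    - [0.002,0,0]
    - [0.002,0,0]
    - [0.002,0,0]
    - [0.002,0,0]
    - [0.002,0,0]
    - [0.002,0,0]
    - [0.002,0,0]
  grip: [0,0,0,0,0,0,0,0,0,0]

```text
time_s: 16.05
eef_pos: [0.5467, -0.2194, 0.0836]
eef_rot: [0.001, 0.779, 0.627, -0.001]
wrist_force: [-1.8, -9.9, -3.6]
opening: 0.273
grasp_force: 59.2
```

```bash
python3 - <<'E'
from h import *
o=readout.get_obs();print(o["eef_pos"],o["wrist_force"],o["torque"])
print((o["eef_pos"][:2]-C)@u*1000, hs(-97,.0836));print(lift())
E
```

```text
[ 0.54672481 -0.21940049  0.08363891] [-1.80343613 -9.91629871 -3.58039106] [-1.82961973  0.42944485  0.05280227]
-124.99204319057932 ([28.0, -0.6, -0.1], [0.0003, 0.0036, 0.0005])
[('top', [90.38, 87.68, 804.33]), ('scene', [88.55, 85.4, 908.0])]
```

Emit:
play_rows:
  xyz:
    - [3,0,0]
    - [6,0,0]
    - [9,0,0]
    - [12,0,0]
    - [15,0,0]
    - [18,0,0]
    - [21,0,0]
    - [24,0,0]
    - [26,0,0]
    - [26,0,0]
  rot:
    - [0,0,0]
    - [0,0,0]
    - [0,0,0]
    - [0,0,0]
    - [0,0,0]
    - [0,0,0]
    - [0,0,0]
    - [0,0,0]
    - [0,0,0]
    - [0,0,0]
  grip: [0,0,0,0,0,0,0,0,0,0]

```text
time_s: 17.6
eef_pos: [0.5522, -0.1937, 0.0833]
eef_rot: [0.001, 0.779, 0.627, -0.001]
wrist_force: [-1.0, -7.1, -5.7]
opening: 0.27
grasp_force: 59.0
```

```bash
python3 - <<'E'
from h import *
o=readout.get_obs();print(o["eef_pos"],o["wrist_force"],o["torque"])
print((o["eef_pos"][:2]-C)@u*1000, hs(-95,.0836));print(lift())
E
```

```text
[ 0.55219862 -0.1936501   0.08331273] [-1.00512725 -7.06842218 -5.66138493] [-1.62662484  0.31824715 -0.01360684]
-98.66693377843357 ([3.7, -0.4, -0.3], [-0.0002, 0.0029, 0.0002])
[('top', [90.49, 93.91, 583.33]), ('scene', [88.53, 92.09, 952.0])]
```

Emit:
play_rows:
  xyz:
    - [1,0,0]
    - [2,0,0]
    - [3,0,0]
    - [4,0,0]
    - [4,0,0]
    - [4,0,0]
    - [4,0,0]
    - [4,0,0]
    - [4,0,0]
    - [4,0,0]
  rot:
    - [0,0,0]
    - [0,0,0]
    - [0,0,0]
    - [0,0,0]
    - [0,0,0]
    - [0,0,0]
    - [0,0,0]
    - [0,0,0]
    - [0,0,0]
    - [0,0,0]
  grip: [0,0,0,0,0,0,0,0,0,0]

```text
time_s: 19.15
eef_pos: [0.553, -0.1897, 0.0833]
eef_rot: [0.001, 0.779, 0.627, -0.001]
wrist_force: [-1.1, -8.6, -5.7]
opening: 0.271
grasp_force: 59.0
```

```bash
python3 - <<'E'
from h import *
o=readout.get_obs();print(o["eef_pos"],o["wrist_force"],o["torque"])
print((o["eef_pos"][:2]-C)@u*1000, hs(-95,.0836));print(lift())
E
```

```text
[ 0.55300769 -0.18972235  0.08325537] [-1.13326575 -8.62776305 -5.66249553] [-1.52971665  0.299989   -0.04167623]
-94.65707195189653 ([-0.3, -0.3, -0.3], [-0.0003, 0.0027, 0.0001])
[('top', [90.32, 95.0, 580.33]), ('scene', [88.6, 93.12, 955.67])]
```

Emit:
play_rows:
  xyz:
    - [-5,0,0]
    - [-15,0,0]
    - [-25,0,0]
    - [-37,0,0]
    - [-50,0,0]
    - [-58,0,0]
    - [-60,0,-20]
    - [-60,0,-50]
    - [-60,0,-77]
    - [-60,0,-77]
  rot:
    - [0,0,0]
    - [0,0,0]
    - [0,0,0]
    - [0,0,0]
    - [0,0,0]
    - [0,0,0]
    - [0,0,0]
    - [0,0,0]
    - [0,0,0]
    - [0,0,0]
  grip: [0,0,0,0,0,0,0,0,0,0]

```text
time_s: 20.7
eef_pos: [0.5425, -0.2474, 0.1644]
eef_rot: [0.003, 0.779, 0.627, 0.001]
wrist_force: [-0.6, -0.1, -1.9]
opening: 0.272
grasp_force: 59.7
```

```bash
python3 - <<'E'
from h import *
print(lift());print(readout.get_obs()["eef_pos"]);print(hs(156,.16))
E
```

```text
[('top', [90.23, 95.01, 847.67]), ('scene', [88.58, 93.09, 960.0])]
[ 0.53986602 -0.24582661  0.15903974]
([308.3, 0.6, -0.5], [-0.0027, -0.0014, 0.0005])
```

Emit:
play_rows:
  xyz:
    - [30,0,-1]
    - [70,0,-1]
    - [115,0,-1]
    - [160,0,-1]
    - [205,0,-1]
    - [250,0,-1]
    - [285,0,-1]
    - [308,0.5,-1]
    - [308,0.5,-1]
    - [308,0.5,-1]
  rot:
    - [0,0,0]
    - [0,0,0]
    - [0,0,0]
    - [0,0,0]
    - [0,0,0]
    - [0,0,0]
    - [0,0,0]
    - [-0.003,-0.001,0]
    - [-0.003,-0.001,0]
    - [-0.003,-0.001,0]
  grip: [0,0,0,0,0,0,0,0,0,0]

```text
time_s: 22.25
eef_pos: [0.6067, 0.0539, 0.1608]
eef_rot: [0.001, 0.779, 0.627, -0.0]
wrist_force: [-0.3, 0.5, -1.7]
opening: 0.267
grasp_force: 59.7
```

```bash
python3 - <<'E'
from h import *
c=cam("wrist");W=cloud(c);o=readout.get_obs();print(o["eef_pos"])
T=Tq(o);Q=((W-T[:3,3])@T[:3,:3]).reshape(-1,3)*1000
P=Q[(abs(Q[:,1])<16)&(abs(Q[:,0])<100)&(Q[:,2]<35)&(Q[:,2]>-20)]
for x in (22,40,58,70):
    q=P[abs(P[:,0]-x)<3]
    if len(q)>5:print(x,len(q),np.percentile(q[:,2],[5,50,95]).round(1),np.percentile(q[:,1],[2,98]).round(1))
print(P[:,0].max());print(hs(152,.0834))
E
```

```text
[0.60675471 0.05355275 0.16103761]
22 954 [-9.2 -8.1 -5. ] [-11.5  11.7]
40 854 [13.2 14.5 15.8] [-11.5  11.7]
58 856 [17.7 19.1 20.4] [-11.5  11.6]
70 865 [20.7 22.  23.3] [-11.4  11.5]
76.24883979146195
([-2.4, -0.7, 77.6], [0.0016, 0.0011, -0.0002])
```

Emit:
play_rows:
  xyz:
    - [-2,-1,25]
    - [-2,-1,50]
    - [-2,-1,68]
    - [-3,-1,75]
    - [-4,-1,77]
    - [-7,-1,77.3]
    - [-12,-1,77.3]
    - [-17,-1,77.3]
    - [-22,-1,77.3]
    - [-26,-1,77.3]
  rot:
    - [0,0,0]
    - [0,0,0]
    - [0,0,0]
    - [0,0,0]
    - [0.002,0,0]
    - [0.002,0,0]
    - [0.002,0,0]
    - [0.002,0,0]
    - [0.002,0,0]
    - [0.002,0,0]
  grip: [0,0,0,0,0,0,0,0,0,0]

```text
time_s: 23.55
eef_pos: [0.6007, 0.0286, 0.0844]
eef_rot: [0.001, 0.779, 0.627, 0.0]
wrist_force: [-0.4, -0.8, -1.1]
opening: 0.272
grasp_force: 59.7
```

```bash
python3 - <<'E'
from h import *
o=readout.get_obs();print(o["eef_pos"],o["wrist_force"],o["torque"])
print((o["eef_pos"][:2]-C)@u*1000, hs(98,.0836))
E
```

```text
[0.60073389 0.02864002 0.08443975] [-0.35017328 -0.75944015 -1.13348593] [-0.01997682 -0.00861221 -0.00015893]
128.85990306322765 ([-30.9, -0.1, 0.9], [0.0008, 0.0006, 0.0001])
```

Emit:
play_rows:
  xyz:
    - [-4,0,0.5]
    - [-8,0,0.5]
    - [-12,0,0.5]
    - [-16,0,0.5]
    - [-20,0,0.5]
    - [-23,0,0.5]
    - [-26,0,0.5]
    - [-29,0,0.5]
    - [-30,0,0.5]
    - [-30,0,0.5]
  rot:
    - [0,0,0]
    - [0,0,0]
    - [0,0,0]
    - [0,0,0]
    - [0,0,0]
    - [0,0,0]
    - [0,0,0]
    - [0,0,0]
    - [0,0,0]
    - [0,0,0]
  grip: [0,0,0,0,0,0,0,0,0,0]

```text
time_s: 24.8
eef_pos: [0.594, 0.0021, 0.0833]
eef_rot: [-0.001, 0.779, 0.627, 0.001]
wrist_force: [0.8, 10.6, -4.9]
opening: 0.268
grasp_force: 59.3
```

```bash
python3 - <<'E'
from h import *
o=readout.get_obs();print(o["eef_pos"],o["wrist_force"],o["torque"])
print((o["eef_pos"][:2]-C)@u*1000, hs(96,.0836));print(lift())
E
```

```text
[0.59402865 0.00205361 0.08325052] [ 0.79203404 10.59694827 -4.94295703] [ 1.80831199 -0.43494705 -0.02418801]
101.45384084825575 ([-5.5, 0.8, -0.4], [-0.0006, -0.003, 0.0005])
[('top', [93.21, 94.99, 849.67]), ('scene', [91.32, 93.11, 835.33])]
```

Emit:
play_rows:
  xyz:
    - [-2,0,0]
    - [-4,0,0]
    - [-5,0,0]
    - [-6,0,0]
    - [-7,0,0]
    - [-8,0,0]
    - [-8.5,0,0]
    - [-8.5,0,0]
    - [-8.5,0,0]
    - [-8.5,0,0]
  rot:
    - [0,0,0]
    - [0,0,0]
    - [0,0,0]
    - [0,0,0]
    - [0,0,0]
    - [0,0,0]
    - [0,0,0]
    - [0,0,0]
    - [0,0,0]
    - [0,0,0]
  grip: [0,0,0,0,0,0,0,0,0,0]

```text
time_s: 26.35
eef_pos: [0.5921, -0.0063, 0.0832]
eef_rot: [-0.001, 0.779, 0.627, 0.001]
wrist_force: [2.5, 9.7, -5.3]
opening: 0.274
grasp_force: 59.3
```

```bash
python3 - <<'E'
from h import *
o=readout.get_obs();print(o["eef_pos"],o["wrist_force"],o["torque"])
print((o["eef_pos"][:2]-C)@u*1000);print(lift())
E
```

```text
[ 0.59208493 -0.00631053  0.08316468] [ 2.52216267  9.6897374  -5.2905094 ] [ 1.69802702 -0.34521342  0.04257574]
92.86743885116591
[('top', [95.41, 95.05, 781.67]), ('scene', [93.63, 92.99, 740.67])]
```

Emit:
play_rows:
  xyz:
    - [5,0,0]
    - [15,0,0]
    - [25,0,0]
    - [37,0,0]
    - [50,0,0]
    - [60,0,0]
    - [62,0,-20]
    - [62,0,-50]
    - [62,0,-85]
    - [62,0,-85]
  rot:
    - [0,0,0]
    - [0,0,0]
    - [0,0,0]
    - [0,0,0]
    - [0,0,0]
    - [0,0,0]
    - [0,0,0]
    - [0,0,0]
    - [0,0,0]
    - [0,0,0]
  grip: [0,0,0,0,0,0,0,0,0,0]

```text
time_s: 27.9
eef_pos: [0.6085, 0.0516, 0.1739]
eef_rot: [0.004, 0.779, 0.627, 0.003]
wrist_force: [0.4, -0.1, -2.0]
opening: 0.271
grasp_force: 59.7
```

```bash
python3 - <<'E'
from h import *
print(lift());print(readout.get_obs()["eef_pos"]);print(mv(.464,-.310,.165,4.7))
E
```

```text
[('top', [95.43, 95.06, 852.0]), ('scene', [93.53, 93.06, 913.67])]
[0.60480973 0.05208004 0.16734807]
([-383.9, -59.9, 2.8], [-0.0012, 0.0021, 1.2726])
```

Emit:
play_rows:
  xyz:
    - [-30,-5,0]
    - [-70,-11,0]
    - [-115,-18,0]
    - [-160,-25,0]
    - [-205,-32,0]
    - [-250,-39,0]
    - [-295,-46,0]
    - [-340,-53,0]
    - [-370,-58,0]
    - [-384,-60,0]
  rot:
    - [0,0,0]
    - [0,0,0]
    - [0,0,0.1]
    - [0,0,0.25]
    - [0,0,0.42]
    - [0,0,0.6]
    - [0,0,0.78]
    - [0,0,0.96]
    - [0,0,1.13]
    - [0,0.002,1.27]
  grip: [0,0,0,0,0,0,0,0,0,0]

```text
time_s: 29.45
eef_pos: [0.4636, -0.3115, 0.168]
eef_rot: [-0.001, 0.999, 0.039, 0.0]
wrist_force: [1.4, 1.1, -1.0]
opening: 0.276
grasp_force: 59.7
```

Emit:
play_rows:
  xyz:
    - [0,0,0]
    - [0,0,0]
    - [0,0,0]
    - [0,0,0]
    - [0,0,0]
    - [0,0,0]
    - [0,0,0]
    - [0,0,0]
    - [0,0,0]
    - [0,0,0]
  rot:
    - [0,0,0]
    - [0,0,0]
    - [0,0,0]
    - [0,0,0]
    - [0,0,0]
    - [0,0,0]
    - [0,0,0]
    - [0,0,0]
    - [0,0,0]
    - [0,0,0]
  grip: [0,0,0,0,0,0,0,0,0,0]

```text
time_s: 30.7
eef_pos: [0.4648, -0.3102, 0.169]
eef_rot: [-0.0, 0.999, 0.042, 0.001]
wrist_force: [-0.8, -0.2, -0.9]
opening: 0.272
grasp_force: 59.7
```

```bash
python3 - <<'E'
from h import *
c=cam("wrist");cv2.imwrite("pics/w3.png",c["color"][...,::-1]);W=cloud(c).reshape(-1,3)
o=readout.get_obs();print(o["eef_pos"],o["q"]);print(mv(.464,-.310,.0306,4.7))
P=W[(W[:,2]>.012)&(W[:,2]<.025)&(abs(W[:,0]-.46)<.12)&(abs(W[:,1]+.31)<.075)]
print(cv2.minAreaRect((P[:,:2]*1000).astype(np.float32)))
E
```

```text
[ 0.46483503 -0.31017031  0.16899213] [-0.80175004  0.23090249  1.72177643  0.00183497  1.18794549  0.68363988]
([-1.1, -0.2, 138.4], [-0.0003, -0.0019, 0.0027])
((478.5574951171875, -310.487548828125), (172.9689178466797, 110.3525619506836), 5.3727803230285645)
```

View pics/w3.png

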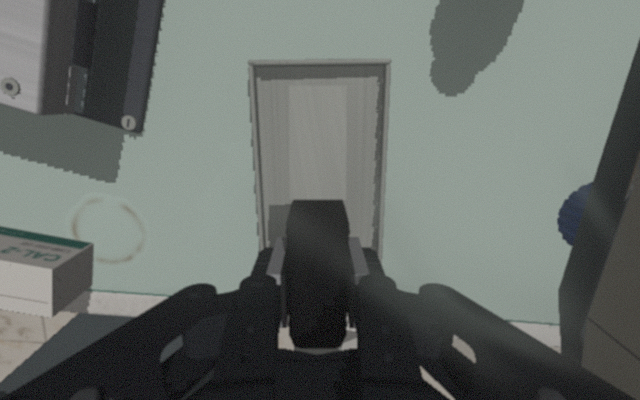

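The wedge (col 317) is centred over the tray (cols 250–390); lowering.

Emit:
play_rows:
  xyz:
    - [0,0,40]
    - [-1,0,80]
    - [-1,0,110]
    - [-1,0,128]
    - [-1,0,136]
    - [-1,0,138]
    - [-1,0,139]
    - [-1,0,139]
    - [-1,0,139]
    - [-1,0,139]
  rot:
    - [0,0,0]
    - [0,-0.002,0]
    - [0,-0.002,0]
    - [0,-0.002,0]
    - [0,-0.002,0]
    - [0,-0.002,0]
    - [0,-0.002,0]
    - [0,-0.002,0]
    - [0,-0.002,0]
    - [0,-0.002,0]
  grip: [0,0,0,0,0,0,0,0,0,0]

```text
time_s: 32.0
eef_pos: [0.4642, -0.3103, 0.0303]
eef_rot: [0.0, 0.999, 0.042, 0.0]
wrist_force: [-0.1, -0.4, -2.2]
opening: 0.268
grasp_force: 59.8
```

Emit:
play_rows:
  xyz:
    - [0,0,0]
    - [0,0,0]
    - [0,0,0]
    - [0,0,0]
    - [0,0,0]
    - [0,0,-10]
    - [0,0,-30]
    - [0,0,-70]
    - [0,0,-110]
    - [0,0,-120]
  rot:
    - [0,0,0]
    - [0,0,0]
    - [0,0,0]
    - [0,0,0]
    - [0,0,0]
    - [0,0,0]
    - [0,0,0]
    - [0,0,0]
    - [0,0,0]
    - [0,0,0]
  grip: [0.3,0.42,0.5,0.5,0.5,0.5,0.5,0.5,0.5,0.5]

```text
time_s: 33.25
eef_pos: [0.4656, -0.3116, 0.1538]
eef_rot: [0.002, 0.999, 0.042, 0.002]
wrist_force: [0.8, -1.0, 0.1]
opening: 0.503
grasp_force: 0.0
```

```bash
python3 - <<'E'
from h import *
c=cam("wrist");cv2.imwrite("pics/w4.png",c["color"][...,::-1]);W=cloud(c).reshape(-1,3)
o=readout.get_obs();print(o["eef_pos"],o["wrist_force"],o["opening"])
P=W[(W[:,2]>.031)&(W[:,2]<.05)&(abs(W[:,0]-.46)<.06)&(abs(W[:,1]+.31)<.03)]
print(cv2.minAreaRect((P[:,:2]*1000).astype(np.float32)),np.percentile(P[:,2],[5,50,95]))
print(lift())
E
```

```text
[ 0.46541176 -0.31138387  0.15350222] [ 0.78225604 -0.87001759  1.17312527] 0.5017527124005605
((464.2679443359375, -309.8108825683594), (59.759483337402344, 24.605880737304688), 3.961345911026001) [0.03378163 0.03715677 0.03851329]
[('top', [95.37, 95.18, 852.67]), ('scene', [93.47, 93.05, 932.33])]
```

View pics/w4.png

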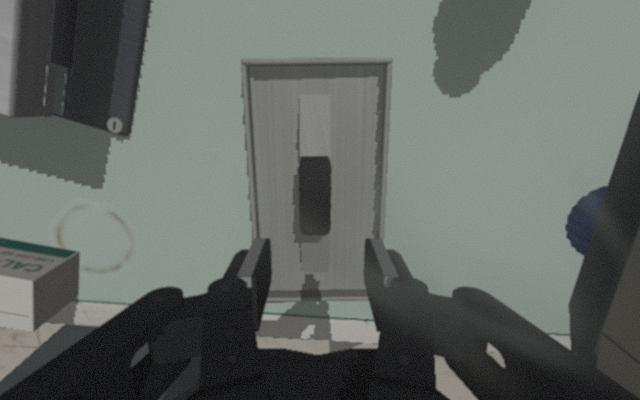

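The wedge (315,195) lies flat in the middle of the tray, released. Both cover sides read about 8 mm up and level.

```bash
python3 -c "
from bench import ctrl
print(ctrl.hand_in())"
```

```text
the job is handed in; nothing more can be done
None
```

I handed the job in at about 34 s: camera readings put both cover sides about 8 mm above where they started, level within 0.5 mm, and the wedge lies flat in the middle of the tray; no verdict came back.

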